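# Lock the depth stop of a vial press: hold the stop nut, tighten the jam nut

## Task

The depth stop of the vial-crimping press has been set but not locked. Fit the big flat spanner on the lower, steel stop nut with its handle along the front of the column, so that the column keeps it from following; then run the brass jam nut down (clockwise from above) until it meets the stop nut and tighten it about a quarter turn more, without letting the stop nut be turned from its setting. Finally take the spanner off, lay it flat on the worktop, let go, and leave the other things where they are.

Things in the scene. Friction and masses are not known exactly. Their poses are not given: they have to be found in the camera images.
- press: Bench press for crimping vials: pale base plate 200 x 180 x 22 mm, blue-grey head casting, bright column, lever with black ball at the right. It does not move. Origin: centre of its underside on the worktop; at yaw 0 its front looks to -x (the robot). The head's flat top lies at z = 150 mm and spans x -70 to +35, y -85 to +60 mm in the press's frame.
- head_top (a point): Point on the flat top of the head (z = 150 mm) on the axis of the vertical threaded stop rod (20 mm thick, at x -35, y -52 mm in the press's frame); axes those of the press. Both nuts sit on this rod; the rod's free top end is 53 mm above this point.
- column_top (a point): Centre of the top of the bright round column, 28 mm thick, which stands 40 mm above the head's top at x -7, y +38 mm in the press's frame, that is 28 mm behind and 90 mm to the left of the rod. A spanner handle that lies along the press's +y from the stop nut has the column's front side 5 mm behind its rear edge; turning clockwise it soon bears on the column.
- stop_nut (a joint): Turn of the lower, steel-grey hexagon nut (stop nut, 30 mm across flats, 14 mm high) on the rod, rad, growing clockwise from above (screwing down, 2.5 mm a turn). Near 0 at the start: its setting, which may change by 0.5 at most (0.2 mm of depth); slack and give of nut, spanner and column take up 0.2 to 0.3. It turns stiffly (0.08 N m), and the jam nut drags it along if nothing holds it.
- stop_nut_mid (a point): Centre of the stop nut, on the rod's axis, turning with the nut. Its underside is 7 mm below, 1.4 mm clear of the head's top. At joint value 0 its axes are those of the press; two of its flats face its own +x and -x, and corners point to its own +y and -y, so a jaw slid on from its +y fits.
- jam_nut (a joint): Turn of the upper, brass-coloured hexagon nut (jam nut, 30 mm across flats, 12 mm high) on the rod, rad, growing clockwise from above (screwing down, 0.4 mm a radian). It starts between -0.9 and +0.9, runs freely (0.03 N m) and meets the stop nut at about +2.3. A quarter turn more, to about +3.8 with the stop nut's slack, makes it tight; the nuts then hold by themselves.
- jam_nut_mid (a point): Centre of the jam nut, on the rod's axis, turning with the nut; its faces lie 6 mm above and below. Two of its flats face its own +x and -x (the others 60 degrees round), corners its +y and -y. It starts 0.5 to 1.3 mm clear of the stop nut below it, which is equally wide, and can be gripped across flats from above, round the rod.
- spanner: The big flat open-ended spanner, bright steel with a blue dipped grip, 0.28 kg, 205 mm long, 8 mm thick, lying flat. Origin: underside, near mid-length, on its centre line. Its +x points to the jaw, which opens straight to +x; the shank, 18 mm wide, runs along -x, and from x = -32 mm to the end at x = -106 mm is the grip, 22 mm wide and 14 mm high above the underside.
- spanner_jaw (a point): Centre of the spanner's jaw, 4 mm above its underside, 80 mm from its origin towards +x (axes those of the spanner): here the nut's centre lies when it is fully on. The jaw is 31.6 mm wide with flared tips 17.5 mm ahead of this point and its root 18 mm behind it; the head is 58 mm wide and narrows to the shank 36 mm behind this point.
- spanner_grip (a point): Middle of the blue grip, 7 mm above the underside, 130 mm behind the jaw's centre, the place to take the spanner, across the grip's 22 mm from above: with the spanner on the stop nut it lies clear to the left of the head and of the column.
- small_spanner: A smaller spanner of the same pattern, for 19 mm, 150 mm long, too small for these nuts; origin near its middle, on its underside. To be left alone.
- timer: White lab timer, 64 x 66 x 18 mm; to be left alone. Origin: centre of its underside.
- cup: White specimen cup with a yellow lid, 55 mm wide, 59 mm high; to be left alone. Origin: centre of its underside.
- anti_d: Small white dropper bottle with a grey cap, 23 mm wide, 66 mm high, standing with a blue and a yellow one in front of the water bath; to be left alone. Origin: centre of its underside.

How it is judged:
By the outcome, as a careful person would: the job done as asked, in the order asked, and still so for the second after the job is handed in, with the robot touching nothing.
It also fails if it takes over 72 s, if anything falls off the work surface, if the arm or the gripper's body presses on something with over 40 N, if the wrist force passes 120 N, or if a joint passes its speed limit or range.

## Robot

A 6-joint arm with a two-finger parallel gripper is mounted at the origin on a cart in front of the work surface, level with it; the furniture and walls round the work are solid. World frame = base frame: x ahead of the robot, y to its left, z up, the work surface at z = 0. Lengths are in m, angles in rad, forces in N, time in s.
With the tool pointing down it reaches from about 0.325 to 0.9 m from the base axis. Payload 3.5 kg.
Tool frame: the origin (TCP) lies midway between the tips of the shut fingers; the grasp point (between the pads) lies 19 mm behind it (arm.tcp_to_grasp is the distance from the TCP to the grasp point, in m); z points along the fingers, y is the line along which they close (so a half turn about z gives the same grasp; the last joint's range is limited). The gripper opens to 85 mm and grips with 20 to 120 N. Pads are 22 mm wide; open, the fingers measure 114 mm over their backs; the gripper's body (76 mm by 85 mm) begins 54 mm behind the grasp point. The pads swing forward as they close: fully open they stand 13 mm farther back than shut.
Start: joints at [1.214, 0.276, -0.026, 1.268, 0, 1.467], TCP at [0.157, 0.605, 0.231] pointing down, gripper open.
Joint ranges: [-3.12, 3.12], [-0.85, 1.88], [-1.08, 1.24], [-1.95, 2.15], [-1.57, 1.53], [-3.14, 3.14]. Speed limits (rad/s): [2.57, 2.57, 3.14, 3.14, 3.14, 3.14].

## Interface

Orientations are given as a unit quaternion [x, y, z, w].
In Python, from rig import arm gives the robot as it stands.
- The arm moves only by the shell command python3 inch.py 'ROWS' [OPENING] [FORCE]. ROWS is a JSON list of rows, 1 to 12 of them, each an object with the fields x, y, z (the shift in m), drx, dry, drz (a rotation vector in rad); a field left out counts as zero; each row is the pose to reach, as a shift and turn from the pose commanded when the command began, along the tool's axes at that moment; what a row does not reach only later rows make up. A row lasts 1/10 s, in which the tool goes at most 0.05 m and 0.15 rad, less where a joint would pass 70% of its speed; a pose out of reach is approached as far as the arm can. OPENING is the finger opening in m, set as the command begins (- or left out keeps the last). The fingers move at their own pace and stop on an object; FORCE is the grip in N (left out, the last holds). Time passes only in rows, so rows that do not move let the fingers close. It prints the time, the measured TCP pose, the force, the opening and the grip force at its end. Input that does not fit is refused with a message, and nothing moves.
- arm.observe(): the state, without advancing time (a new reading comes with each control period).
- arm.grab_frame(name): name is "side" or "top" or "wrist"; returns the picture (384x512x3 uint8, red, green, blue); there is no depth.
- arm.get_calibration(name): a dict with "fx", "fy", "cx", "cy" (pixels), "dist" ([k1, k2, p1, p2, k3] as OpenCV has them; the pictures are not rectified), "world_from_camera" (4x4, takes a point from camera to world coordinates); the wrist camera has in their place "T_tool_cam" (4x4, takes a point from camera to tool coordinates, whose origin is the TCP and whose axes are the flange's). Camera axes: x right, y up, looking along -z (the intrinsics and any distortion apply to the point x, -y, -z); pixel columns grow to the right and rows downward; lengths in m; the calibration is good to about 2 mm. A picture is of the moment at which its call begins: read the wrist's pose just before it. get_calibration takes no time and is no camera call.
- arm.sign_off(): hands the job in; it is judged then, once.
The state is a dict: "clock": time; "joint_pos": joint angles; "qd": joint speeds; "effort": joint torques, N m; "tool_pos": TCP position; "tcp_rot": TCP orientation; "contact_force": force on the tool from outside, world axes, zero at the start; "moment": the same for the moment, N m; "width": finger opening in m; "grasp_force": force on a finger pad.
Only numpy, scipy, OpenCV 4.12 (cv2) and the standard library are available. Lean on these libraries where they do the work, as an engineer would, in place of code of your own. Each camera call takes 0.05 s, during which the arm holds its last target. There are 200 camera calls.

## Working session

There is one attempt and no reset: what is moved stays moved. The work goes in short steps, Python scripts to look and compute and a shell command to move; the robot and the scene stay as the last step left them, time stands still between calls to the robot, and variables do not carry over. Pictures are saved under pics/ and viewed, at most 10 in all, crops included, and the job is handed in when it is done.

```bash
ls; mkdir -p pics
cat > h.py <<'E'
import numpy as np, cv2
from rig import arm
from scipy.spatial.transform import Rotation as R
def cam(n):
    c=arm.get_calibration(n); K=np.array([[c['fx'],0,c['cx']],[0,c['fy'],c['cy']],[0,0,1.]]); D=np.array(c['dist'],float)
    if n=='wrist':
        s=arm.observe(); T=np.eye(4); T[:3,:3]=R.from_quat(s['tcp_rot']).as_matrix(); T[:3,3]=s['tool_pos']; W=T@np.array(c['T_tool_cam'])
    else: W=np.array(c['world_from_camera'])
    return K,D,W
def ray(C,uv):
    K,D,W=C; p=cv2.undistortPoints(np.array(uv,float).reshape(-1,1,2),K,D)[:,0]
    d=np.c_[p[:,0],-p[:,1],-np.ones(len(p))]@W[:3,:3].T
    return W[:3,3],d
def onz(C,uv,z):
    o,d=ray(C,uv); return o+d*((z-o[2])/d[:,2])[:,None]
def proj(C,P):
    K,D,W=C; q=(np.atleast_2d(P)-W[:3,3])@W[:3,:3]; q=q*[1,-1,-1]
    return cv2.projectPoints(q,np.zeros(3),np.zeros(3),K,D)[0][:,0]
def shot(n,f=None):
    C=cam(n); im=arm.grab_frame(n)
    if f: cv2.imwrite('pics/'+f,im[:,:,::-1])
    return C,im
E
python3 - <<'E'
from h import *
for n in('top','side','wrist'):
    C,im=shot(n,n+'0.png'); print(n,C[0].round(1).tolist(),C[1],C[2].round(3).tolist())
print(arm.observe())
a=[cv2.imread('pics/%s0.png'%n) for n in('top','side')]
E
```

```text
inch.py
pics
rig.py
top [[439.2, 0.0, 251.9], [0.0, 439.2, 196.9], [0.0, 0.0, 1.0]] [-0.10288287  0.          0.          0.          0.        ] [[0.012, 0.985, -0.175, 0.373], [-1.0, 0.014, 0.01, 0.091], [0.013, 0.175, 0.985, 1.302], [0.0, 0.0, 0.0, 1.0]]
side [[412.8, 0.0, 253.0], [0.0, 412.8, 191.2], [0.0, 0.0, 1.0]] [0.00785287 0.         0.         0.         0.        ] [[0.844, 0.266, -0.466, 0.084], [-0.536, 0.404, -0.741, -0.693], [-0.008, 0.875, 0.484, 0.638], [0.0, 0.0, 0.0, 1.0]]
wrist [[325.8, 0.0, 259.4], [0.0, 325.8, 194.8], [0.0, 0.0, 1.0]] [-0.00468664  0.          0.          0.          0.        ] [[0.251, -0.916, -0.313, 0.076], [0.968, 0.237, 0.083, 0.626], [-0.002, -0.324, 0.946, 0.374], [0.0, 0.0, 0.0, 1.0]]
{'clock': 0.15, 'joint_pos': array([ 1.21358590e+00,  2.76971072e-01, -2.76086663e-02,  1.26801696e+00,
        5.34594500e-06,  1.46742151e+00]), 'qd': array([ 1.22088630e-03, -1.50144479e-03,  6.38573858e-03, -1.71704814e-03,
       -3.30072563e-03, -4.67655072e-05]), 'effort': array([ 1.02934704e-03, -4.46056330e+01,  2.95639032e+01,  1.04881733e-02,
       -3.59920784e-05,  2.89096363e-06]), 'tool_pos': array([0.15671674, 0.60437114, 0.23038848]), 'tcp_rot': array([ 1.26577299e-01,  9.91956338e-01, -8.75811204e-04, -2.08081182e-04]), 'contact_force': array([-0.63563553,  0.52224053,  0.1478147 ]), 'moment': array([-0.0070012 , -0.00276721,  0.01968751]), 'grasp_force': 0.0, 'width': 0.08554947364052919}
```

View pics/top0.png

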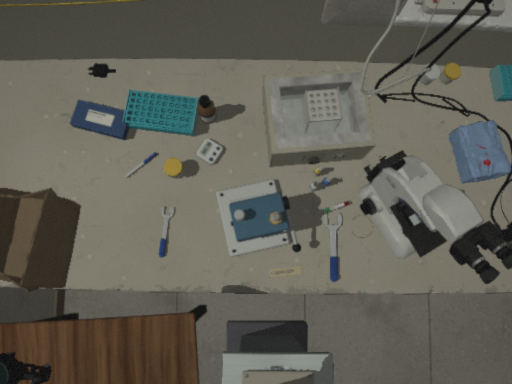

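View pics/side0.png

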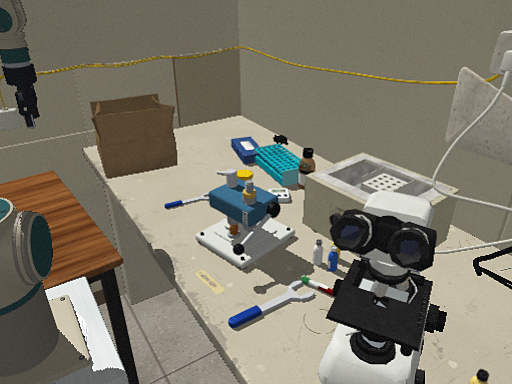

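Run:
```python
import cv2
im=cv2.imread('pics/top0.png')[160:290,200:360]
cv2.imwrite('pics/c1.png',cv2.resize(im,None,fx=4.6,fy=4.6,interpolation=cv2.INTER_CUBIC))
```

```text
(no output)
```

View pics/c1.png

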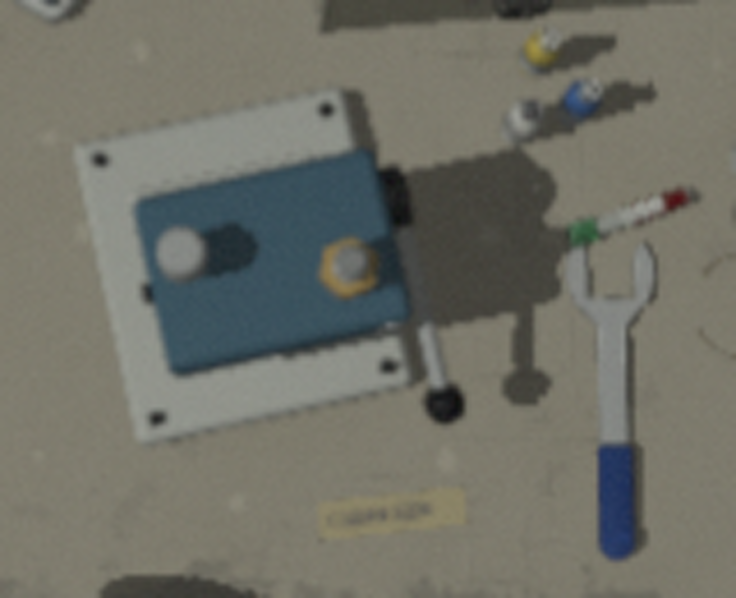

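Run:
```python
from h import *
C=cam('top')
f=lambda uv,z: onz(C,np.array(uv)/4.6+[200-.4,160-.4],z)
h=f([(136,204),(370,152),(409,318),(178,375)],.15); print('head',h.round(4).tolist())
print('head ctr',h.mean(0))
e=h[0]-h[1]; print('yaw head',np.arctan2(e[1],e[0])-np.pi/2); e=h[3]-h[2];print(np.arctan2(e[1],e[0])-np.pi/2)
b=f([(77,147),(345,90),(412,383),(140,440)],.022); print('base',b.round(4).tolist(),b.mean(0))
e=b[0]-b[1]; print('yaw',np.arctan2(e[1],e[0])-np.pi/2);e=b[3]-b[2]; print('yaw',np.arctan2(e[1],e[0])-np.pi/2)
c=f([(183,252)],.19)[0];r=f([(353,262)],.203)[0];print('col',c,'rod',r)
e=c-r;print('yaw cr',np.arctan2(e[1],e[0])-np.arctan2(90,28),np.hypot(*e[:2]))
im=cv2.imread('pics/top0.png');hsv=cv2.cvtColor(im,cv2.COLOR_BGR2HSV)
m=cv2.inRange(hsv,(108,130,60),(128,255,255));m[:,:310]=0;m[:240]=0
x,y,w,hh=cv2.boundingRect(m);M=cv2.moments(m,True);print('grip px',x,y,w,hh,M['m10']/M['m00'],M['m01']/M['m00'],M['m00'])
print('grip',onz(C,[(M['m10']/M['m00'],M['m01']/M['m00'])],.010))
print('tips,end',f([(575,250),(645,250),(618,558)],.006).round(4).tolist(), 'shank',f([(613,350)],.008))
```

```text
head [[0.5582, 0.139, 0.15], [0.5906, 0.0038, 0.15], [0.4941, -0.0186, 0.15], [0.4599, 0.1132, 0.15]]
head ctr [0.52568748 0.05935321 0.15      ]
yaw head 0.2353977731298944
0.25412958302207134
base [[0.6154, 0.1831, 0.022], [0.6554, 0.0104, 0.022], [0.4662, -0.0327, 0.022], [0.4283, 0.1389, 0.022]] [0.54131827 0.07493184 0.022     ]
yaw 0.2278046347089493
yaw 0.21770605041508917
col [0.5251241  0.11074002 0.19      ] rod [0.51904066 0.01717446 0.203     ]
yaw cr 0.2366924588427659 0.09376310961900573
grip px 331 258 6 23 333.52985074626866 268.67910447761193 134.0
grip [[ 0.39270075 -0.16410967  0.01      ]]
tips,end [[0.5548, -0.1407, 0.006], [0.5553, -0.1867, 0.006], [0.3572, -0.1656, 0.006]] shank [[ 0.48971794 -0.16407587  0.008     ]]
```

```bash
cat >> h.py <<'E'
def goal(p,yaw):
    "tool delta to put TCP at p, pointing down, tool y at world angle yaw (mod pi)"
    s=arm.observe(); A=R.from_quat(s['tcp_rot']); d=A.inv().apply(np.array(p)-s['tool_pos'])
    y=np.array([np.cos(yaw),np.sin(yaw),0]); z=np.array([0,0,-1.]); B=R.from_matrix(np.c_[np.cross(y,z),y,z])
    for t in (0,np.pi):
        print('goal',d.round(4).tolist(),(A.inv()*B*R.from_rotvec([0,0,t])).as_rotvec().round(3).tolist(),'q6',s['joint_pos'][5].round(3))
def st():
    s=arm.observe(); y=R.from_quat(s['tcp_rot']).as_matrix()[:,1]
    print('t',round(s['clock'],2),'tcp',s['tool_pos'].round(4),'yaw',round(np.arctan2(y[1],y[0]),3),'q',s['joint_pos'].round(2),'F',s['contact_force'].round(1),'M',s['moment'].round(2),'w',s['width'].round(4),'gf',s['grasp_force'])
E
python3 -c "
from h import *
goal([.37,.1,.23],1.57);goal([.40,-.164,.2],1.57)"
python3 inch.py '[{"x":-0.12,"y":-0.1,"drz":-0.25},{"x":-0.12,"y":-0.1,"drz":-0.25},{"x":-0.12,"y":-0.1,"drz":-0.25},{"x":-0.333,"y":-0.435,"drz":-0.25},{"x":-0.333,"y":-0.435,"drz":-0.25},{"x":-0.333,"y":-0.435,"drz":-0.25},{"x":-0.333,"y":-0.435,"drz":-0.25},{"x":-0.333,"y":-0.435,"drz":-0.25},{"x":-0.333,"y":-0.435,"drz":-0.25},{"x":-0.333,"y":-0.435,"drz":-0.25},{"x":-0.333,"y":-0.435,"drz":-0.25},{"x":-0.333,"y":-0.435,"drz":-0.25}]'
python3 -c "
from h import *
st();goal([.40,-.164,.2],1.57)"
```

```text
clock: 1.35
tool_pos: [0.3716, 0.0954, 0.2314]
tcp_rot: [0.007, 1.0, -0.001, 0.001]
contact_force: [-0.3, 1.0, -0.1]
width: 0.0851
grasp_force: 0.0Traceback (most recent call last):
  File "<string>", line 3, in <module>
    st();goal([.40,-.164,.2],1.57)
    ~~^^
  File "h.py", line 31, in st
    print('t',round(s['clock'],2),'tcp',s['tool_pos'].round(4),'yaw',round(np.arctan2(y[1],y[0]),3),'q',s['joint_pos'].round(2),'F',s['contact_force'].round(1),'M',s['moment'].round(2),'w',s['width'].round(4),'gf',s['grasp_force'])
                                                                                                                                                                                             ^^^^^^^^^^^^^^^^
AttributeError: 'float' object has no attribute 'round'
```

```bash
sed -i "s/s\['width'\].round(4)/round(s['width'],4)/" h.py; python3 inch.py '[{"x":-0.03,"y":-0.26,"z":0.03},{"x":-0.03,"y":-0.26,"z":0.03},{"x":-0.03,"y":-0.26,"z":0.03},{"x":-0.03,"y":-0.26,"z":0.03},{"x":-0.03,"y":-0.26,"z":0.03},{"x":-0.03,"y":-0.26,"z":0.03},{"x":-0.03,"y":-0.26,"z":0.03},{"x":-0.03,"y":-0.26,"z":0.03}]' 0.045 >/dev/null
python3 - <<'E'
from h import *
st(); C,im=shot('wrist','w1.png')
m=cv2.inRange(cv2.cvtColor(im,cv2.COLOR_RGB2HSV),(108,130,50),(128,255,255))
n,l,s,c=cv2.connectedComponentsWithStats(m)
for i in np.argsort(-s[1:,4])[:3]+1: print(s[i],c[i],onz(C,[c[i]],.012))
E
```

```text
t 2.15 tcp [ 0.3986 -0.1586  0.201 ] yaw 1.567 q [-0.53 -0.06 -0.47  1.16  0.   -0.53] F [ 1.1 -0.5  0.6] M [-0.06 -0.01 -0.01] w 0.0444 gf 0.0
[ 247  129   18   65 1017] [256.273353   161.14749263] [[ 0.3913295  -0.16165572  0.012     ]]
```

View pics/w1.png

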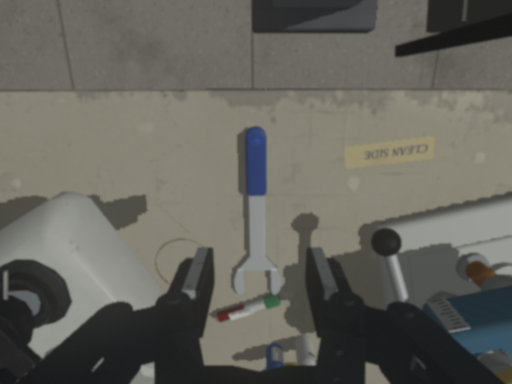

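Run:
```python
from h import *
C=cam('wrist')
im=cv2.imread('pics/w1.png')[:,:,::-1].copy()
m=cv2.inRange(cv2.cvtColor(im,cv2.COLOR_RGB2HSV),(108,130,50),(128,255,255))
for v in(135,150,165,180,190): 
    u=np.where(m[v,200:300])[0]+200; print(v,u.min(),u.max(),onz(C,[((u.min()+u.max())/2,v)],.013).round(4))
print(onz(C,[(256,127),(256.5,195.5),(257.5,230),(237.5,291),(278,290)],.008).round(4))
```

```text
135 248 263 [[ 0.3642 -0.1619  0.013 ]]
150 248 264 [[ 0.3795 -0.1615  0.013 ]]
165 249 264 [[ 0.3953 -0.1611  0.013 ]]
180 249 264 [[ 0.4116 -0.1612  0.013 ]]
190 250 264 [[ 0.4228 -0.1607  0.013 ]]
[[ 0.3568 -0.1614  0.008 ]
 [ 0.4307 -0.1613  0.008 ]
 [ 0.4721 -0.1604  0.008 ]
 [ 0.5534 -0.185   0.008 ]
 [ 0.5521 -0.1358  0.008 ]]
```

```bash
python3 inch.py '[{"x":-0.0135,"y":-0.0035,"z":0.05,"drz":-0.015},{"x":-0.0135,"y":-0.0035,"z":0.1,"drz":-0.015},{"x":-0.0135,"y":-0.0035,"z":0.15,"drz":-0.015},{"x":-0.0135,"y":-0.0035,"z":0.18,"drz":-0.015},{"x":-0.0135,"y":-0.0035,"z":0.194,"drz":-0.015},{"x":-0.0135,"y":-0.0035,"z":0.194,"drz":-0.015},{"x":-0.0135,"y":-0.0035,"z":0.194,"drz":-0.015}]' 0.045 60 >/dev/null
python3 -c "
from h import *
st()"
python3 inch.py '[{},{},{},{},{},{}]' 0 60 >/dev/null
python3 -c "
from h import *
st()"
```

```text
t 2.9 tcp [ 0.4129 -0.1622  0.0078] yaw 1.584 q [-0.52  0.21 -0.66  0.7   0.   -0.53] F [ 1.1 -0.  -0.3] M [-0.   -0.05  0.  ] w 0.0451 gf 0.0
t 3.5 tcp [ 0.4141 -0.1635  0.0091] yaw 1.582 q [-0.52  0.2  -0.66  0.7   0.   -0.53] F [-0.1  2.4  6. ] M [0.51 0.14 0.08] w 0.0194 gf 58.589279651641846
```

```bash
python3 inch.py '[{},{},{"z":0.004},{"z":0.0065},{"z":0.0065}]' 0.035 60 >/dev/null
python3 -c "
from h import *
st()"
python3 inch.py '[{},{},{},{},{}]' 0 60 >/dev/null
python3 -c "
from h import *
st()"
```

```text
t 4.0 tcp [ 4.120e-01 -1.631e-01  2.000e-04] yaw 1.582 q [-0.52  0.22 -0.67  0.68 -0.   -0.53] F [-0.4 -0.3 -1. ] M [-0.03  0.   -0.04] w 0.0348 gf 0.0
t 4.5 tcp [ 0.4123 -0.1634  0.0008] yaw 1.582 q [-0.52  0.22 -0.67  0.68 -0.   -0.53] F [-1.8 -0.3  0.9] M [-0.06  0.32  0.03] w 0.0203 gf 59.87872302532196
```

```bash
python3 inch.py '[{"z":-0.03},{"z":-0.07},{"z":-0.12},{"z":-0.17},{"z":-0.22},{"x":-0.02,"y":0.03,"z":-0.25},{"x":-0.04,"y":0.06,"z":-0.28},{"x":-0.06,"y":0.09,"z":-0.31},{"x":-0.07,"y":0.13,"z":-0.34},{"x":-0.08,"y":0.17,"z":-0.36},{"x":-0.08,"y":0.2,"z":-0.36},{"x":-0.08,"y":0.2,"z":-0.36}]' - 80 >/dev/null
python3 inch.py '[{},{}]' >/dev/null
python3 - <<'E'
from h import *
st(); C,im=shot('wrist'); Ct,it=shot('top','t2.png'); K,D,W=C
np.savez('w2.npz',K=K,D=D,W=W)
cv2.imwrite('pics/w2.png',cv2.resize(im[:,:,::-1],None,fx=1.5,fy=1.5,interpolation=cv2.INTER_CUBIC))
E
```

```text
t 5.9 tcp [0.4897 0.037  0.3597] yaw 1.581 q [-0.06 -0.   -0.08  1.49 -0.   -0.07] F [-0.6  0.3 -3.2] M [-0.01  0.08 -0.05] w 0.0196 gf 79.9263846874237
```

View pics/w2.png

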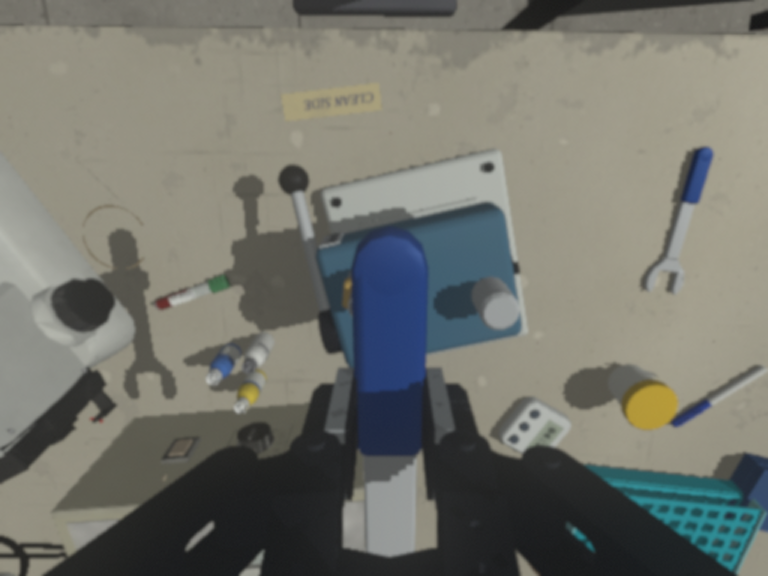

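```bash
python3 inch.py '[{"x":0.03,"y":0.04},{"x":0.03,"y":0.075},{"x":0.03,"y":0.075},{"x":0.03,"y":0.075}]' >/dev/null
python3 - <<'E'
from h import *
st(); C,im=shot('wrist'); K,D,W=C
np.savez('w2.npz',K=K,D=D,W=W)
cv2.imwrite('pics/w3.png',cv2.resize(im[60:260,130:400,::-1],None,fx=2.95,fy=2.95,interpolation=cv2.INTER_CUBIC))
E
```

```text
t 6.4 tcp [0.4593 0.1118 0.3606] yaw 1.582 q [ 0.1  -0.04 -0.12  1.49 -0.    0.09] F [-0.3 -0.1 -2.8] M [-0.04  0.18  0.03] w 0.0199 gf 80.1547372341156
```

View pics/w3.png

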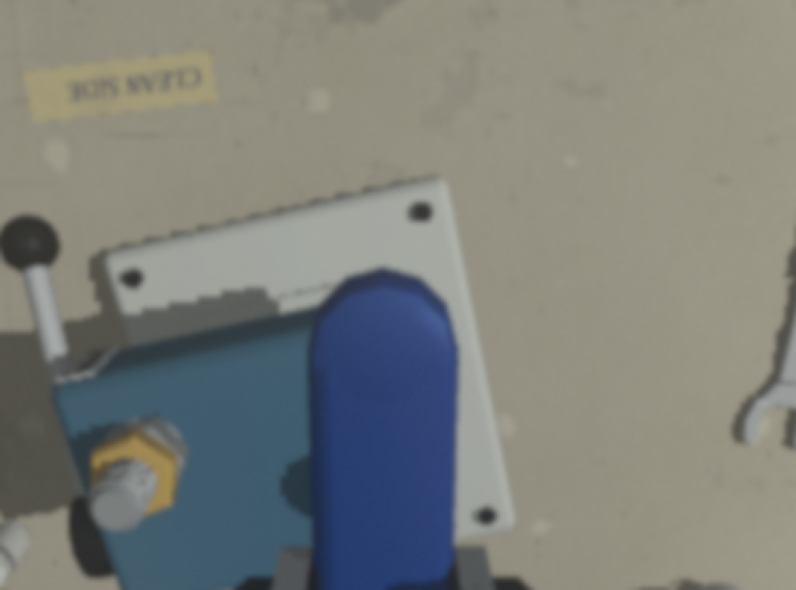

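Run:
```python
from h import *
d=np.load('w2.npz');C=(d['K'],d['D'],d['W'])
f=lambda uv,z: onz(C,np.array(uv)/2.95+[130-.33,60-.33],z)
b=f([(107,252),(443,180),(513,525)],.022);print(b.round(4).tolist())
for i,a in((0,1),(1,2)):
    e=b[a]-b[i];print(np.linalg.norm(e),np.arctan2(e[1],e[0])%(np.pi/2)*1)
# centre from left edge/front corner
for y in(.22,.235):
    Rz=R.from_euler('z',y); print('press',b[1]+Rz.apply([.1,-.09,0]), b[0]+Rz.apply([.1,.09,0]),'base size guess')
print('rod top',f([(121,506)],.203))
c=f([(92,460),(137,430),(184,458),(177,502)],.178);print('jam corners',c.round(4).tolist())
for p in c[:,:2]-[.519,.0165]: print(np.hypot(*p),np.degrees(np.arctan2(p[1],p[0])))
for a,bb in((0,1),(1,2),(2,3)):
    e=c[bb]-c[a];print('edge',np.linalg.norm(e),np.degrees(np.arctan2(e[1],e[0])))
```

```text
[[0.4639, -0.0275, 0.022], [0.4264, 0.1408, 0.022], [0.6138, 0.1856, 0.022]]
0.17247116284580058 0.21921817714861813
0.19269113285809966 0.2347161787423036
press [0.54361638 0.07479327 0.022     ] [0.54184176 0.08211127 0.022     ] base size guess
press [0.54459327 0.07655909 0.022     ] [0.54018825 0.08326812 0.022     ] base size guess
rod top [[0.51871639 0.02206862 0.203     ]]
jam corners [[0.5121, 0.0055, 0.178], [0.5002, 0.0228, 0.178], [0.511, 0.0393, 0.178], [0.5287, 0.0357, 0.178]]
0.012982618227709184 -121.85390069161421
0.019868942691878638 161.3629048481933
0.024189157719947934 109.42021220662981
0.0215279786002075 63.19362298197473
edge 0.021103774990752847 124.57282549006253
edge 0.019681034485746297 56.77323316539996
edge 0.018112420646812327 -11.459334665492964
```

Run:
```python
from h import *
for n,f in(('top','top0'),('side','side0')):
    C=cam(n); im=cv2.imread('pics/%s.png'%f); hsv=cv2.cvtColor(im,cv2.COLOR_BGR2HSV)
    p=proj(C,[.519,.018,.172])[0]; print(n,p)
    m=cv2.inRange(hsv,(8,70,60),(28,255,255)); k=np.zeros_like(m); x,y=p.astype(int); k[y-14:y+15,x-14:x+15]=1; m*=k
    hull=cv2.convexHull(cv2.findNonZero(m)); M=cv2.moments(hull); c=(M['m10']/M['m00'],M['m01']/M['m00']); print(cv2.boundingRect(m),c,onz(C,[c],.172 if n=='side' else .175))
C=cam('side'); im=cv2.imread('pics/side0.png'); cv2.imwrite('pics/s0c.png',cv2.resize(im[150:280,180:320],None,fx=4.5,fy=4.5,interpolation=cv2.INTER_CUBIC))
```

```text
top [275.21387465 218.12963593]
(270, 212, 12, 13) (275.5128205128205, 217.92628205128204) [[0.51915313 0.01742135 0.175     ]]
side [248.50364124 193.30424821]
(241, 179, 15, 20) (247.8032520325203, 188.81463414634146) [[0.52908123 0.03733666 0.172     ]]
```

View pics/s0c.png

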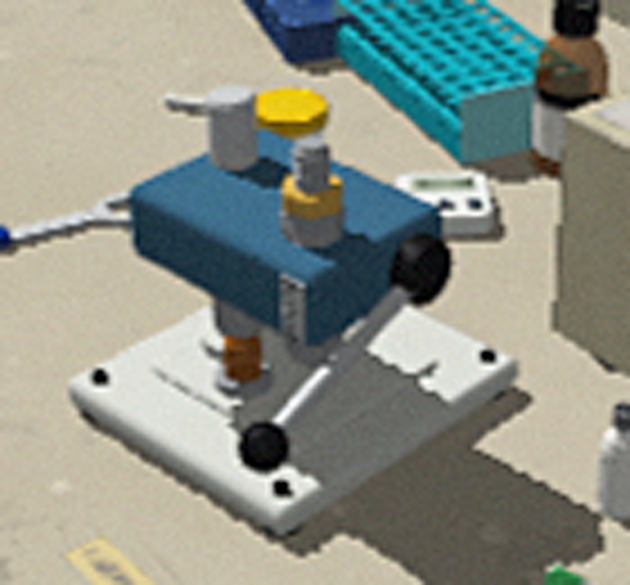

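```bash
python3 inch.py '[{"y":0.05,"drz":0.15},{"x":-0.0215,"y":0.0697,"z":0.05,"drz":0.3},{"x":-0.0215,"y":0.0697,"z":0.1,"drz":0.45},{"x":-0.0215,"y":0.0697,"z":0.11,"drz":0.6},{"x":-0.0215,"y":0.0697,"z":0.11,"drz":0.75},{"x":-0.0215,"y":0.0697,"z":0.11,"drz":0.9},{"x":-0.0215,"y":0.0697,"z":0.11,"drz":1.05},{"x":-0.0215,"y":0.0697,"z":0.11,"drz":1.2},{"x":-0.0215,"y":0.0697,"z":0.11,"drz":1.354},{"x":-0.0215,"y":0.0697,"z":0.11,"drz":1.354},{"x":-0.0215,"y":0.0697,"z":0.11,"drz":1.354},{"x":-0.0215,"y":0.0697,"z":0.11,"drz":1.354}]' >/dev/null
python3 - <<'E'
from h import *
st(); C,im=shot('top'); Cs,ims=shot('side')
a=cv2.resize(im[170:260,210:320,::-1],None,fx=5,fy=5,interpolation=cv2.INTER_CUBIC)
b=cv2.resize(ims[130:240,190:280,::-1],None,fx=4.09,fy=4.09,interpolation=cv2.INTER_CUBIC)[:450]
b=cv2.resize(ims[140:240,210:265,::-1],None,fx=4.5,fy=4.5,interpolation=cv2.INTER_CUBIC)
cv2.imwrite('pics/f1.png',np.hstack([a,b]))
E
```

```text
t 7.65 tcp [0.4805 0.1816 0.2508] yaw 0.229 q [ 0.24  0.07 -0.23  1.27 -0.    1.58] F [-0.6  0.4 -2.4] M [0.09 0.04 0.02] w 0.0197 gf 80.24966239929199
```

View pics/f1.png

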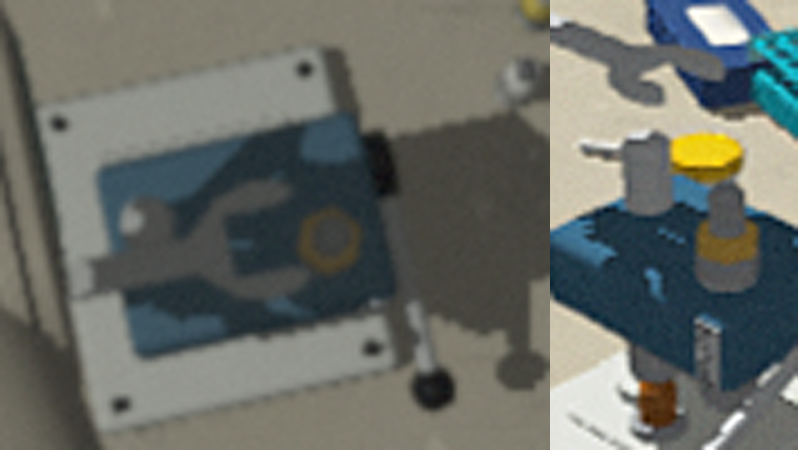

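Run:
```python
from h import *
C=cam('top'); f=lambda uv,z: onz(C,np.array(uv)/5+[210-.4,170-.4],z)
t=f([(291,185),(307,278)],.258);s=f([(100,278),(170,262)],.258);n=f([(331,239)],.178)
print(t.round(4),t.mean(0).round(4),s.round(4),n)
rod=np.array([.519,.0172]);h=np.array([-np.sin(.228),np.cos(.228)]);r=np.array([np.cos(.228),np.sin(.228)])
tcp=arm.observe()['tool_pos'][:2]
for p in(t[0],t[1],t.mean(0),s[0],s[1],n[0],np.r_[tcp,0]): q=p[:2]-rod; print('along h',(q@h).round(4),'along x',(q@r).round(4))
# edge direction of spanner by masks skipped
```

```text
[[0.5356 0.0415 0.258 ]
 [0.4908 0.0336 0.258 ]] [0.5132 0.0376 0.258 ] [[0.4895 0.1325 0.258 ]
 [0.4976 0.0992 0.258 ]] [[0.52014289 0.0168792  0.178     ]]
along h 0.0199 along x 0.0217
along h 0.0224 along x -0.0238
along h 0.0211 along x -0.0011
along h 0.119 along x -0.0027
along h 0.0847 along x -0.0023
along h -0.0006 along x 0.001
along h 0.1691 along x -0.0005
```

```bash
python3 inch.py '[{"y":0.001,"z":0.03},{"y":0.001,"z":0.06},{"y":0.001,"z":0.08},{"y":0.001,"z":0.09},{"y":0.001,"z":0.096},{"y":0.001,"z":0.096}]' >/dev/null
python3 -c "
from h import *
st();shot('top','g1.png');shot('side','g1s.png')"
python3 inch.py '[{"x":-0.005},{"x":-0.01},{"x":-0.015},{"x":-0.015}]' >/dev/null
python3 -c "
from h import *
st()"
```

```text
t 8.35 tcp [0.4811 0.1823 0.1547] yaw 0.228 q [ 0.24  0.14 -0.37  1.07 -0.    1.58] F [ 0.1  0.  -2.2] M [ 0.03 -0.   -0.03] w 0.0199 gf 80.1667320728302
t 8.85 tcp [0.485  0.167  0.1552] yaw 0.227 q [ 0.21  0.13 -0.37  1.07 -0.    1.55] F [-0.  -0.9 -2.2] M [ 0.1   0.1  -0.06] w 0.0198 gf 80.16844153404236
```

```bash
python3 inch.py '[{"x":-0.004},{"x":-0.008},{"x":-0.012},{"x":-0.012}]' >/dev/null
python3 -c "
from h import *
st()"
python3 inch.py '[{"x":-0.003},{"x":-0.006},{"x":-0.009},{"x":-0.009}]' >/dev/null
python3 -c "
from h import *
st()"
```

```text
t 9.25 tcp [0.4878 0.1555 0.1549] yaw 0.228 q [ 0.18  0.13 -0.37  1.06 -0.    1.53] F [ 0.9  0.1 -3.2] M [ 0.02 -0.16  0.14] w 0.0198 gf 80.25323152542114
t 9.65 tcp [0.4897 0.1469 0.1549] yaw 0.228 q [ 0.17  0.13 -0.38  1.06 -0.    1.51] F [ 0.9 -0.1 -3.3] M [ 0.02 -0.31  0.16] w 0.0195 gf 80.25407910346985
```

```bash
python3 inch.py '[{"x":-0.0015},{"x":-0.003},{"x":-0.003}]' >/dev/null
python3 - <<'E'
from h import *
st(); C,im=shot('top'); Cs,ims=shot('side')
a=cv2.resize(im[170:260,210:320,::-1],None,fx=5,fy=5,interpolation=cv2.INTER_CUBIC)
b=cv2.resize(ims[140:240,210:265,::-1],None,fx=4.5,fy=4.5,interpolation=cv2.INTER_CUBIC)
cv2.imwrite('pics/f2.png',np.hstack([a,b]))
E
```

```text
t 9.95 tcp [0.4901 0.1444 0.1549] yaw 0.228 q [ 0.16  0.13 -0.38  1.06  0.    1.5 ] F [ 1.8  0.6 -2.3] M [ 0.36 -0.31  0.22] w 0.0194 gf 80.26827692985535
```

View pics/f2.png

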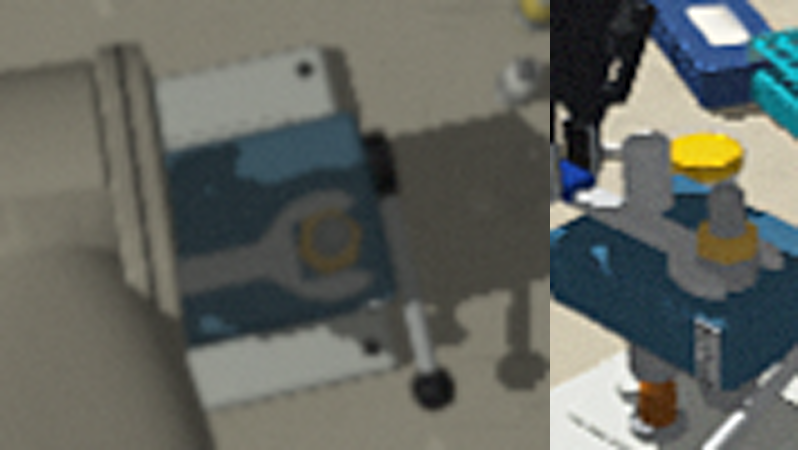

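```bash
python3 inch.py '[{"x":-0.001},{"x":-0.002},{"x":-0.002}]' >/dev/null
python3 -c "
from h import *
st()"
```

```text
t 10.35 tcp [0.49   0.1441 0.1549] yaw 0.229 q [ 0.16  0.13 -0.38  1.06  0.    1.5 ] F [ 0.3  6.3 -2.5] M [ 1.42 -0.03  0.22] w 0.0199 gf 80.32529711723328
```

```bash
python3 inch.py '[{"x":0.0024,"z":0.001},{"x":0.0024,"z":0.0025},{"x":0.0024,"z":0.0038},{"x":0.0024,"z":0.0038}]' >/dev/null
python3 -c "
from h import *
st()"
```

```text
t 10.75 tcp [0.49   0.1445 0.1509] yaw 0.228 q [ 0.16  0.13 -0.38  1.06 -0.    1.5 ] F [ 0.9  0.7 -1.6] M [ 0.12 -0.27  0.22] w 0.0199 gf 80.43447732925415
```

```bash
python3 inch.py '[{},{},{},{},{"z":-0.01},{"z":-0.05},{"z":-0.1},{"z":-0.15},{"z":-0.2},{"z":-0.2}]' 0.042 >/dev/null
python3 -c "
from h import *
st(); goal([.519,.017,.35],np.radians(26.6+180))"
```

```text
t 11.75 tcp [0.4937 0.1454 0.3605] yaw 0.228 q [ 0.16  0.03 -0.05  1.48 -0.    1.5 ] F [1.2 0.9 0.7] M [ 0.08  0.01 -0.  ] w 0.0421 gf 0.0
goal [-0.1308, -0.0046, 0.0106] [0.004, -0.023, 2.905] q6 1.504
goal [-0.1308, -0.0046, 0.0106] [0.016, 0.003, -0.236] q6 1.504
```

```bash
python3 inch.py '[{"x":-0.05,"drz":-0.15},{"x":-0.1,"drz":-0.3},{"x":-0.131,"y":-0.005,"drz":-0.45},{"x":-0.131,"y":-0.005,"drz":-0.6},{"x":-0.131,"y":-0.005,"drz":-0.75},{"x":-0.131,"y":-0.005,"drz":-0.9},{"x":-0.131,"y":-0.005,"drz":-1.05},{"x":-0.131,"y":-0.005,"drz":-1.2},{"x":-0.131,"y":-0.005,"drz":-1.35},{"x":-0.131,"y":-0.005,"drz":-1.5},{"x":-0.131,"y":-0.005,"drz":-1.65},{"x":-0.131,"y":-0.005,"drz":-1.8}]' 0.06 >/dev/null
python3 inch.py '[{"drz":-0.15},{"drz":-0.3},{"drz":-0.45},{"drz":-0.6},{"drz":-0.75},{"drz":-0.9},{"drz":-1.05},{"drz":-1.2},{"drz":-1.35},{"drz":-1.5},{"drz":-1.58},{"drz":-1.58}]' >/dev/null
python3 - <<'E'
from h import *
st(); C,im=shot('wrist'); K,D,W=C
np.savez('w4.npz',K=K,D=D,W=W)
p=proj(C,[.519,.017,.178])[0]; print(p)
x,y=p.astype(int); x0,y0=max(x-75,0),max(y-55,0); print(x0,y0)
cv2.imwrite('pics/w4f.png',im[:,:,::-1])
c=im[y0:y0+110,x0:x0+150,::-1]
cv2.imwrite('pics/w4.png',cv2.resize(c,None,fx=5,fy=5,interpolation=cv2.INTER_CUBIC))
E
```

```text
t 14.15 tcp [0.5144 0.016  0.3512] yaw -2.717 q [-0.09  0.04 -0.06  1.47 -0.   -2.09] F [ 0.5 -0.4 -0.3] M [ 0.02 -0.02  0.  ] w 0.0602 gf 0.0
[254.43282097 170.17269699]
179 115
```

View pics/w4.png

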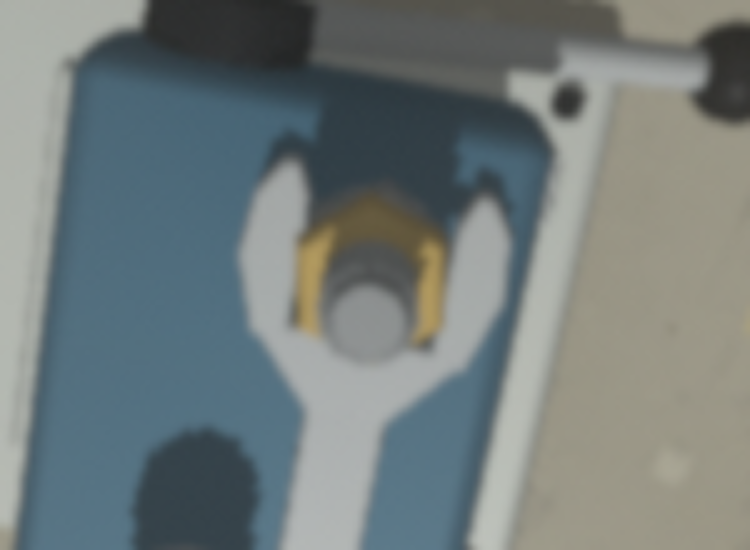

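Run:
```python
from h import *
d=np.load('w4.npz');C=(d['K'],d['D'],d['W'])
f=lambda uv,z: onz(C,np.array(uv)/5+[179-.4,115-.4],z)
im=cv2.imread('pics/w4f.png');hsv=cv2.cvtColor(im,cv2.COLOR_BGR2HSV)
m=cv2.inRange(hsv,(10,90,60),(30,255,255)); m[:150]=0;m[184:]=0;m[:,:230]=0;m[:,275:]=0
L=[];Rr=[]
g=hsv[:,:,1].astype(float)
for v in range(163,181):
    u=np.where(m[v])[0]
    if len(u): L.append((u.min(),v));Rr.append((u.max(),v)); 
print(L,Rr)
for name,S in(('L',L),('R',Rr)):
    P=onz(C,S,.178)[:,:2]; vx,vy,_,_=cv2.fitLine(P.astype(np.float32),cv2.DIST_HUBER,0,.01,.01).ravel(); print(name,np.degrees(np.arctan2(vy,vx))%60,P.mean(0))
print('rod top',f([(366,320)],.203), 'tool x deg', np.degrees(arm.observe()['joint_pos'][0]))
```

```text
[(np.int64(240), 163), (np.int64(239), 164), (np.int64(239), 165), (np.int64(239), 166), (np.int64(239), 167), (np.int64(239), 168), (np.int64(239), 169), (np.int64(239), 170), (np.int64(239), 171), (np.int64(239), 172), (np.int64(239), 173), (np.int64(239), 174), (np.int64(239), 175), (np.int64(239), 176), (np.int64(239), 177), (np.int64(239), 178), (np.int64(239), 179), (np.int64(240), 180)] [(np.int64(266), 163), (np.int64(267), 164), (np.int64(267), 165), (np.int64(267), 166), (np.int64(267), 167), (np.int64(267), 168), (np.int64(267), 169), (np.int64(266), 170), (np.int64(266), 171), (np.int64(266), 172), (np.int64(266), 173), (np.int64(266), 174), (np.int64(266), 175), (np.int64(266), 176), (np.int64(266), 177), (np.int64(266), 178), (np.int64(266), 179), (np.int64(265), 180)]
L 53.18441 [0.53244284 0.02461904]
R 49.617996 [0.50759539 0.01337981]
rod top [[0.52028762 0.01929842 0.203     ]] tool x deg -5.414930732896424
```

```bash
python3 -c "
from h import *
goal([.5195,.0177,.167],np.radians(201.4))"
```

```text
goal [0.0005, -0.0053, 0.1842] [-0.0, -0.0, 0.05] q6 -2.089
goal [0.0005, -0.0053, 0.1842] [0.0, -0.0, -3.092] q6 -2.089
```

```bash
python3 inch.py '[{"x":0.0005,"y":-0.0053,"z":0.04,"drz":0.05},{"x":0.0005,"y":-0.0053,"z":0.08,"drz":0.05},{"x":0.0005,"y":-0.0053,"z":0.12,"drz":0.05},{"x":0.0005,"y":-0.0053,"z":0.15,"drz":0.05},{"x":0.0005,"y":-0.0053,"z":0.17,"drz":0.05},{"x":0.0005,"y":-0.0053,"z":0.1842,"drz":0.05},{"x":0.0005,"y":-0.0053,"z":0.1842,"drz":0.05},{"x":0.0005,"y":-0.0053,"z":0.1842,"drz":0.05}]' 0.05 >/dev/null
python3 -c "
from h import *
st(); shot('side','g3s.png'); shot('wrist','g3w.png')"
python3 inch.py '[{},{},{},{}]' 0 30 >/dev/null
python3 -c "
from h import *
st()"
```

```text
t 15.0 tcp [0.5197 0.0177 0.1671] yaw -2.767 q [-0.09  0.14 -0.34  1.09 -0.   -2.04] F [0.4 0.3 0.5] M [0.   0.04 0.04] w 0.0499 gf 0.0
t 15.5 tcp [0.521  0.0178 0.1683] yaw -2.766 q [-0.09  0.13 -0.34  1.09  0.   -2.04] F [-0.1  0.6  5.5] M [ 0.26 -0.22 -0.02] w 0.0293 gf 30.549905827901966
```

```bash
python3 inch.py '[{"y":-0.0012,"z":-0.0005},{"y":-0.0012,"z":-0.0005},{"y":-0.0012,"z":-0.0005,"drz":0.12},{"y":-0.0012,"z":-0.0004,"drz":0.24},{"y":-0.0012,"z":-0.0004,"drz":0.36},{"y":-0.0012,"z":-0.0003,"drz":0.48},{"y":-0.0012,"z":-0.0003,"drz":0.6},{"y":-0.0012,"z":-0.0002,"drz":0.7},{"y":-0.0012,"z":-0.0002,"drz":0.8},{"y":-0.0012,"z":-0.0001,"drz":0.8}]' 0 100 >/dev/null
python3 -c "
from h import *
st()"
```

```text
t 16.5 tcp [0.5198 0.0178 0.1684] yaw 2.715 q [-0.09  0.14 -0.34  1.1  -0.   -1.23] F [-5.5 -0.6 11.3] M [-0.19  0.85  0.  ] w 0.027 gf 99.47726106265333
```

```bash
python3 inch.py '[{"drz":0.12},{"z":0.0001,"drz":0.24},{"z":0.0001,"drz":0.36},{"z":0.0002,"drz":0.4},{"z":0.0002,"drz":0.4}]' >/dev/null
python3 -c "
from h import *
st()"
python3 inch.py '[{"drz":0.1},{"z":0.0001,"drz":0.2},{"z":0.0001,"drz":0.2}]' >/dev/null
python3 -c "
from h import *
st()"
python3 inch.py '[{"drz":0.1},{"z":0.0001,"drz":0.2},{"z":0.0001,"drz":0.2}]' >/dev/null
python3 -c "
from h import *
st()"
```

```text
t 17.0 tcp [0.5193 0.0182 0.1682] yaw 2.316 q [-0.09  0.14 -0.34  1.1  -0.   -0.83] F [-6.4  1.1 11.3] M [-0.02  1.14 -0.08] w 0.0269 gf 99.58547364949482
t 17.3 tcp [0.5191 0.0184 0.1681] yaw 2.115 q [-0.09  0.14 -0.34  1.1  -0.   -0.63] F [-6.7  1.6 13. ] M [ 0.08  1.3  -0.02] w 0.0269 gf 99.6550153971657
t 17.6 tcp [0.519  0.0187 0.168 ] yaw 1.916 q [-0.09  0.14 -0.34  1.1   0.   -0.43] F [-7.9  2.2 13.4] M [ 0.18  1.38 -0.03] w 0.0272 gf 99.70829160662106
```

```bash
for i in 1; do python3 inch.py '[{"z":-0.0006,"drz":0.1},{"z":-0.0006,"drz":0.2},{"z":-0.0006,"drz":0.2}]' >/dev/null; python3 -c "
from h import *
st()"; done
python3 inch.py '[{"drz":0.1},{"z":0.0001,"drz":0.2},{"z":0.0001,"drz":0.2}]' >/dev/null
python3 -c "
from h import *
st()"
python3 inch.py '[{"drz":0.1},{"z":0.0001,"drz":0.2},{"z":0.0001,"drz":0.2}]' >/dev/null
python3 -c "
from h import *
st()"
python3 inch.py '[{"drz":0.1},{"z":0.0001,"drz":0.2},{"z":0.0001,"drz":0.2}]' >/dev/null
python3 -c "
from h import *
st()"
```

```text
t 17.9 tcp [0.5189 0.019  0.168 ] yaw 1.716 q [-0.09  0.14 -0.34  1.1   0.   -0.23] F [-5.8  3.5  9.5] M [ 0.34  1.23 -0.05] w 0.0269 gf 99.32980336212495
t 18.2 tcp [0.5188 0.0193 0.1679] yaw 1.516 q [-0.09  0.14 -0.34  1.1   0.   -0.03] F [-6.   4.7  9.9] M [ 0.5   1.26 -0.04] w 0.0271 gf 99.35985842032096
t 18.5 tcp [0.5189 0.0196 0.1678] yaw 1.316 q [-0.09  0.14 -0.34  1.1   0.    0.17] F [-6.   4.2  9.8] M [ 0.7   1.24 -0.03] w 0.0268 gf 99.37672723302967
t 18.8 tcp [0.519  0.0199 0.1677] yaw 1.116 q [-0.09  0.14 -0.34  1.1   0.    0.37] F [-5.4  6.   9.7] M [ 0.87  1.24 -0.04] w 0.0268 gf 99.36766820337652
```

```bash
python3 inch.py '[{"drz":0.1},{"z":0.0001,"drz":0.2},{"z":0.0001,"drz":0.2}]' >/dev/null
python3 -c "
from h import *
st()"
python3 inch.py '[{"drz":0.1},{"z":0.0001,"drz":0.2},{"z":0.0001,"drz":0.2}]' >/dev/null
python3 -c "
from h import *
st()"
python3 inch.py '[{"drz":0.1},{"z":0.0001,"drz":0.2},{"z":0.0001,"drz":0.2}]' >/dev/null
python3 -c "
from h import *
st()"
```

```text
t 19.1 tcp [0.5191 0.0202 0.1677] yaw 0.916 q [-0.09  0.14 -0.34  1.1   0.    0.57] F [-5.2  6.   9.4] M [ 1.05  1.21 -0.12] w 0.027 gf 99.33695004698166
t 19.4 tcp [0.5193 0.0204 0.1676] yaw 0.717 q [-0.09  0.14 -0.34  1.1   0.    0.77] F [-3.3  7.   9.1] M [ 1.23  1.16 -0.03] w 0.0266 gf 99.31322848540731
t 19.7 tcp [0.5196 0.0206 0.1676] yaw 0.517 q [-0.09  0.14 -0.34  1.1   0.01  0.97] F [-2.3  7.9  8.6] M [1.37 1.03 0.03] w 0.0269 gf 99.28327861795424
```

```bash
python3 inch.py '[{"drz":0.1},{"drz":0.2},{"drz":0.2}]' >/dev/null
python3 -c "
from h import *
st()"
python3 inch.py '[{"drz":0.1},{"drz":0.2},{"drz":0.2}]' >/dev/null
python3 - <<'E'
from h import *
st()
C,im=shot('top','k1.png'); C,im2=shot('side','k1s.png')
E
```

```text
t 20.0 tcp [0.5199 0.0208 0.1675] yaw 0.317 q [-0.09  0.14 -0.34  1.1   0.01  1.17] F [-1.7  7.2  7.2] M [1.44 0.9  0.01] w 0.0269 gf 99.17345227629994
t 20.3 tcp [0.5202 0.0209 0.1674] yaw 0.117 q [-0.09  0.14 -0.34  1.1   0.01  1.37] F [-1.6  8.2  7.6] M [1.53 0.73 0.09] w 0.0272 gf 99.08282976422925
```

Run:
```python
from h import *
print(arm.observe()['effort'].round(3))
C=cam('side')
p=proj(C,[[.519-.226*.130,.0172+.974*.130,.158],[.519-.226*.18,.0172+.974*.18,.158]]); print(p)
for f in('g3s.png','k1s.png'):
    im=cv2.imread('pics/'+f);hsv=cv2.cvtColor(im,cv2.COLOR_BGR2HSV)
    m=cv2.inRange(hsv,(108,140,40),(128,255,255)); x,y=p[0].astype(int); k=np.zeros_like(m);k[y-25:y+25,x-45:x+40]=1;m*=k
    n,l,s,c=cv2.connectedComponentsWithStats(m)
    for i in np.argsort(-s[1:,4])[:2]+1: print(f,s[i],c[i],onz(C,[c[i]],.16)[0].round(4))
a=cv2.imread('pics/g3s.png').astype(int);b=cv2.imread('pics/k1s.png').astype(int)
x,y=p[0].astype(int); d=np.abs(a-b).max(2); print('diff near grip',d[y-20:y+20,x-30:x+30].max())
```

```text
[ -4.051 -31.811  26.242  -1.277  -1.969   0.12 ]
[[212.35121538 180.91098824]
 [199.79080133 174.77908855]]
g3s.png [198 173  22  13 145] [207.84827586 178.56551724] [0.4843 0.1581 0.16  ]
g3s.png [167 201  15   4  45] [175.31111111 202.84444444] [0.3667 0.0902 0.16  ]
k1s.png [201 172  21  13 140] [210.58571429 177.50714286] [0.4929 0.1596 0.16  ]
k1s.png [167 201  15   4  45] [175.31111111 202.84444444] [0.3667 0.0902 0.16  ]
diff near grip 229
```

```bash
cat > s.py <<'E'
from h import *
st(); print('e6',arm.observe()['effort'][5].round(3))
E
python3 inch.py '[{"drz":0.1},{"drz":0.2},{"drz":0.2}]' >/dev/null; python3 s.py
python3 inch.py '[{"drz":0.1},{"drz":0.1},{"drz":0.1}]' >/dev/null; python3 s.py
python3 -c "
from h import *
shot('side','k2s.png')"
```

```text
t 20.7 tcp [0.5205 0.0209 0.1674] yaw -0.082 q [-0.09  0.14 -0.34  1.09  0.01  1.57] F [-0.4  7.4  7.6] M [1.52 0.55 0.15] w 0.0266 gf 99.00932316915714
e6 0.453
t 21.0 tcp [0.5206 0.0208 0.1673] yaw -0.181 q [-0.09  0.14 -0.34  1.09  0.01  1.66] F [-0.9  7.9  5.2] M [1.6  0.39 0.21] w 0.0268 gf 98.97038711817004
e6 0.226
```

```bash
python3 inch.py '[{"drz":0.1},{"drz":0.2},{"drz":0.28},{"drz":0.28}]' >/dev/null; python3 s.py
python3 - <<'E'
from h import *
C,im=shot('side','k3s.png')
for f in('k1s.png','k2s.png','k3s.png'):
    im=cv2.imread('pics/'+f);hsv=cv2.cvtColor(im,cv2.COLOR_BGR2HSV)
    m=cv2.inRange(hsv,(108,140,40),(128,255,255)); x,y=212,180; k=np.zeros_like(m);k[y-25:y+18,x-25:x+40]=1;m*=k
    M=cv2.moments(m,True);print(f,M['m10']/M['m00'],M['m01']/M['m00'],M['m00'])
E
```

```text
t 21.45 tcp [0.5211 0.0207 0.1673] yaw -0.462 q [-0.09  0.14 -0.34  1.09  0.01  1.94] F [0.1 6.9 4.7] M [1.43 0.14 0.38] w 0.0268 gf 98.85898945794906
e6 0.536
k1s.png 210.5857142857143 177.50714285714287 140.0
k2s.png 210.568345323741 177.46762589928056 139.0
k3s.png 210.568345323741 177.46762589928056 139.0
```

```bash
python3 inch.py '[{"drz":0.1},{"drz":0.1}]' >/dev/null; python3 s.py
python3 inch.py '[{},{},{},{"z":-0.02},{"z":-0.06},{"z":-0.1},{"z":-0.14},{"z":-0.18},{"z":-0.18}]' 0.05 >/dev/null
python3 - <<'E'
from h import *
st(); C,im=shot('wrist','w5f.png'); Ct,it=shot('top','t5.png'); shot('side','s5.png')
np.savez('w5.npz',K=C[0],D=C[1],W=C[2])
hsv=cv2.cvtColor(im,cv2.COLOR_RGB2HSV); p=proj(C,[.5195,.0177,.177])[0]; print(p)
m=cv2.inRange(hsv,(10,90,50),(30,255,255)); x,y=p.astype(int); k=np.zeros_like(m); k[y-22:y+23,x-24:x+25]=1; m*=k
print(cv2.boundingRect(m))
for v in range(y-20,y+21,2):
    u=np.where(m[v])[0]
    if len(u): print(v,u.min(),u.max(),end='; ')
goal([.4977,.1463,.30],.168)
C=cam('side');im=cv2.imread('pics/s5.png');hsv=cv2.cvtColor(im,cv2.COLOR_BGR2HSV)
m=cv2.inRange(hsv,(108,140,40),(128,255,255)); x,y=212,180; k=np.zeros_like(m);k[y-25:y+18,x-25:x+40]=1;m*=k
M=cv2.moments(m,True);print('side grip',M['m10']/M['m00'],M['m01']/M['m00'],M['m00'])
E
```

```text
t 21.7 tcp [0.5212 0.0206 0.1672] yaw -0.562 q [-0.09  0.14 -0.34  1.09  0.01  2.05] F [0.4 6.8 3.4] M [1.48 0.09 0.3 ] w 0.0266 gf 98.80152800031283
e6 0.541
t 22.6 tcp [0.5238 0.0175 0.3533] yaw -0.564 q [-0.09  0.05 -0.04  1.47 -0.    2.04] F [0.  1.1 0.5] M [ 0.   -0.01  0.02] w 0.0502 gf 0.0
[254.15462307 173.05979469]
(239, 154, 30, 27)
155 251 254; 157 248 258; 159 246 263; 161 242 266; 163 239 267; 165 239 267; 167 239 267; 169 240 268; 171 240 268; 173 240 267; 175 241 267; 177 241 267; 179 241 242; goal [0.0963, -0.0878, 0.046] [-0.0, 0.0, -0.731] q6 2.045
goal [0.0963, -0.0878, 0.046] [0.0, 0.001, 2.41] q6 2.045
side grip 222.27962085308056 170.98104265402844 211.0
```

Run:
```python
from h import *
d=np.load('w5.npz');C=(d['K'],d['D'],d['W'])
im=cv2.imread('pics/w5f.png');hsv=cv2.cvtColor(im,cv2.COLOR_BGR2HSV)
m=cv2.inRange(hsv,(10,90,50),(30,255,255)); m[:164]=0;m[178:]=0;m[:,:230]=0;m[:,275:]=0
for nm in 'LR':
    S=[((u.min()if nm=='L' else u.max()),v) for v in range(164,178) for u in[np.where(m[v])[0]]]
    P=onz(C,S,.1775)[:,:2]; vx,vy,_,_=cv2.fitLine(P.astype(np.float32),cv2.DIST_HUBER,0,.01,.01).ravel(); print(nm,(np.degrees(np.arctan2(vy,vx))+90)%60,P.mean(0))
print('tool yaw mod60',(np.degrees(-.564))%60)
# blue grip in top & side, around expected
for n,f in(('top','t5.png'),('side','s5.png')):
    C=cam(n);im=cv2.imread('pics/'+f);hsv=cv2.cvtColor(im,cv2.COLOR_BGR2HSV)
    m=cv2.inRange(hsv,(108,140,35),(128,255,255)); q=proj(C,[.495,.15,.16])[0].astype(int);print(n,q)
    cnt,l,s,c=cv2.connectedComponentsWithStats(m)
    for i in range(1,cnt):
        if s[i,4]>25 and np.hypot(*(c[i]-q))<70: print(s[i],c[i].round(1),onz(C,[c[i]],.16)[0].round(4))
# brightness scan across shank in wrist image is ambiguous -> side-view rod reference
```

```text
L 35.517944 [0.5088742  0.02775715]
R 28.184341 [0.5321501  0.01296265]
tool yaw mod60 27.685180354621572
top [224 227]
[207 223  26  10 152] [219.7 227.7] [0.4935 0.162  0.16  ]
[160 240   6  16  60] [162.1 247.4] [0.4398 0.3104 0.16  ]
side [213 178]
[232 137  27  27 330] [243.5 149. ] [0.6589 0.271  0.16  ]
[201 172  21  13 140] [210.6 177.5] [0.4929 0.1596 0.16  ]
[165 201  17   7  72] [172.9 203.9] [0.3603 0.0889 0.16  ]
```

```bash
python3 inch.py '[{"x":0.05,"y":-0.04,"drz":-0.15},{"x":0.096,"y":-0.088,"drz":-0.3},{"x":0.096,"y":-0.088,"drz":-0.45},{"x":0.096,"y":-0.088,"drz":-0.6},{"x":0.096,"y":-0.088,"drz":-0.738},{"x":0.096,"y":-0.088,"drz":-0.738},{"x":0.096,"y":-0.088,"drz":-0.738}]' 0.042 >/dev/null
python3 -c "
from h import *
st(); goal([.4968,.1462,.152],.175)"
```

```text
t 23.45 tcp [0.4968 0.1461 0.3449] yaw 0.172 q [ 0.16  0.05 -0.06  1.46 -0.    1.56] F [ 0.3 -0.2  0.1] M [0.02 0.03 0.01] w 0.0423 gf 0.0
goal [0.0001, 0.0006, 0.1929] [-0.003, 0.0, -0.003] q6 1.56
goal [0.0001, 0.0006, 0.1929] [0.0, 0.005, 3.138] q6 1.56
```

```bash
python3 inch.py '[{"z":0.05},{"z":0.1},{"z":0.14},{"z":0.17},{"z":0.185},{"z":0.193},{"z":0.193}]' 0.042 >/dev/null; python3 s.py
python3 inch.py '[{},{},{},{}]' 0 50 >/dev/null; python3 s.py
```

```text
t 24.15 tcp [0.4966 0.1458 0.1522] yaw 0.173 q [ 0.16  0.15 -0.36  1.06 -0.    1.56] F [-0.6 -0.3 -0.5] M [ 0.02 -0.   -0.05] w 0.0418 gf 0.0
e6 0.008
t 24.55 tcp [0.4976 0.1462 0.1549] yaw 0.175 q [ 0.16  0.14 -0.36  1.07 -0.    1.56] F [-3.9 -1.5  6. ] M [-0.28  0.94  0.06] w 0.0204 gf 49.94381904602051
e6 0.061
```

```bash
python3 inch.py '[{},{},{"y":0.001,"z":0.003},{"y":0.001,"z":0.0035}]' 0.036 >/dev/null; python3 s.py
python3 inch.py '[{},{},{},{},{}]' 0 70 >/dev/null; python3 s.py
```

```text
t 24.95 tcp [0.4988 0.1466 0.1497] yaw 0.175 q [ 0.16  0.15 -0.36  1.06  0.    1.56] F [ 0.2 -0.6 -0.1] M [ 0.03 -0.01  0.07] w 0.036 gf 0.0
e6 0.001
t 25.45 tcp [0.4975 0.1464 0.15  ] yaw 0.175 q [ 0.16  0.15 -0.36  1.06 -0.    1.56] F [-5.6  0.   5.5] M [-0.24  1.1   0.06] w 0.0198 gf 70.75245022773743
e6 0.087
```

```bash
python3 inch.py '[{"y":-0.003,"z":-0.001,"drz":-0.015},{"y":-0.005,"z":-0.002,"drz":-0.03},{"y":-0.005,"z":-0.002,"drz":-0.03}]' >/dev/null; python3 s.py
python3 inch.py '[{"x":0.003},{"x":0.006},{"x":0.006}]' >/dev/null; python3 s.py
```

```text
t 25.75 tcp [0.4937 0.1456 0.1514] yaw 0.205 q [ 0.16  0.14 -0.37  1.06  0.    1.53] F [ 0.6 -1.5 -5. ] M [ 0.13 -0.08  0.08] w 0.0202 gf 69.57356929779053
e6 0.044
t 26.05 tcp [0.4935 0.1482 0.1515] yaw 0.203 q [ 0.17  0.14 -0.37  1.06 -0.01  1.54] F [  2.9 -10.   -4.3] M [-1.69 -0.64  0.07] w 0.02 gf 69.59720849990845
e6 0.064
```

```bash
python3 inch.py '[{"y":0.0015,"drz":0.012},{"y":0.0026,"drz":0.02},{"y":0.0026,"drz":0.02}]' >/dev/null; python3 s.py
python3 inch.py '[{"x":0.003},{"x":0.006},{"x":0.006}]' >/dev/null; python3 s.py
```

```text
t 26.35 tcp [0.4961 0.1494 0.1516] yaw 0.183 q [ 0.17  0.15 -0.37  1.06 -0.01  1.56] F [ 2.  -8.2 -4.4] M [-1.43 -0.51  0.06] w 0.0203 gf 69.64020252227783
e6 0.082
t 26.65 tcp [0.4941 0.1585 0.152 ] yaw 0.185 q [ 0.19  0.15 -0.36  1.06  0.    1.57] F [ 0.4  1.2 -2.9] M [ 0.05 -0.14  0.1 ] w 0.0202 gf 69.85434651374817
e6 0.136
```

```bash
python3 inch.py '[{"x":0.005},{"x":0.01,"y":-0.0005,"drz":-0.01},{"x":0.015,"y":-0.001,"drz":-0.02},{"x":0.02,"y":-0.0015,"drz":-0.03},{"x":0.026,"y":-0.002,"drz":-0.04},{"x":0.026,"y":-0.002,"drz":-0.04}]' >/dev/null; python3 s.py
python3 - <<'E'
from h import *
q=arm.observe()['tool_pos'][:2]-[.5193,.0177]; print(q@[-.226,.974],q@[.974,.226])
E
```

```text
t 27.25 tcp [0.4867 0.1839 0.152 ] yaw 0.226 q [ 0.24  0.15 -0.36  1.06  0.    1.58] F [ 0.1 -0.3 -3.6] M [ 0.13  0.07 -0.03] w 0.0197 gf 69.86076235771179
e6 -0.007
0.16926207791222803 0.005826926622947395
```

```bash
python3 inch.py '[{"x":0.001,"y":-0.003},{"x":0.001,"y":-0.004,"z":-0.003},{"x":0.001,"y":-0.004,"z":-0.008},{"x":0.001,"y":-0.004,"z":-0.015}]' >/dev/null; python3 s.py
python3 inch.py '[{"z":-0.02},{"z":-0.05},{"z":-0.1},{"z":-0.15},{"z":-0.15}]' >/dev/null; python3 s.py
python3 -c "
from h import *
goal([.412,-.163,.30],1.582)"
```

```text
t 27.65 tcp [0.4829 0.183  0.1673] yaw 0.225 q [ 0.24  0.13 -0.35  1.09 -0.    1.58] F [-0.1 -0.4 -3. ] M [ 0.1   0.04 -0.03] w 0.0201 gf 69.84863519668579
e6 -0.0
t 28.15 tcp [0.4877 0.1842 0.3265] yaw 0.225 q [ 0.24  0.04 -0.1   1.41 -0.    1.58] F [ 0.7 -0.2 -1.7] M [ 0.1  -0.    0.01] w 0.0205 gf 69.97602581977844
e6 0.012
goal [-0.3216, -0.1516, 0.024] [0.014, 0.011, -1.357] q6 1.583
goal [-0.3216, -0.1516, 0.024] [0.012, -0.015, 1.784] q6 1.583
```

```bash
python3 inch.py '[{"drz":-0.15},{"y":-0.03,"drz":-0.3},{"x":-0.02,"y":-0.06,"drz":-0.45},{"x":-0.05,"y":-0.09,"drz":-0.6},{"x":-0.09,"y":-0.11,"drz":-0.75},{"x":-0.13,"y":-0.13,"drz":-0.9},{"x":-0.17,"y":-0.15,"drz":-1.05},{"x":-0.21,"y":-0.15,"drz":-1.2},{"x":-0.25,"y":-0.15,"drz":-1.357},{"x":-0.29,"y":-0.1516,"drz":-1.357},{"x":-0.3216,"y":-0.1516,"drz":-1.357},{"x":-0.3216,"y":-0.1516,"drz":-1.357}]' >/dev/null; python3 s.py
python3 inch.py '[{},{}]' > /dev/null
python3 -c "
from h import *
goal([.412,-.163,.003],1.582); C,im=shot('top','t6.png')
hsv=cv2.cvtColor(im,cv2.COLOR_RGB2HSV); m=cv2.inRange(hsv,(0,0,110),(179,40,255))
a=cv2.imread('pics/top0.png'); p=proj(C,[[.542,-.163,.31],[.56,-.163,.31]]);print(p); print([im[int(v)-1:int(v)+2,int(u)-14:int(u)+15].mean(2).mean(0).astype(int).tolist() for u,v in p])"
```

```text
t 29.35 tcp [ 0.4078 -0.1687  0.3168] yaw 1.576 q [-0.54 -0.09 -0.25  1.41 -0.   -0.54] F [-0.2  0.8 -3. ] M [ 0.06  0.1  -0.01] w 0.02 gf 70.09352087974548
e6 -0.279
goal [-0.0058, 0.0002, 0.3138] [0.001, -0.001, -0.0] q6 -0.541
goal [-0.0058, 0.0002, 0.3138] [-0.001, -0.001, 3.141] q6 -0.541
[[357.27684041 201.55712628]
 [357.0421145  193.89620559]]
[[113, 94, 91, 94, 113, 129, 130, 131, 130, 122, 117, 117, 118, 117, 117, 117, 117, 115, 110, 88, 42, 36, 77, 115, 129, 130, 131, 124, 97], [118, 117, 117, 118, 119, 118, 117, 118, 117, 117, 117, 116, 117, 116, 117, 116, 118, 123, 128, 131, 135, 137, 139, 141, 140, 134, 131, 123, 119]]
```

```bash
python3 inch.py '[{"x":-0.005,"z":0.05},{"x":-0.005,"z":0.1},{"x":-0.005,"z":0.15},{"x":-0.005,"z":0.2},{"x":-0.005,"z":0.25},{"x":-0.005,"z":0.28},{"x":-0.005,"z":0.295},{"x":-0.005,"z":0.305},{"x":-0.005,"z":0.311},{"x":-0.005,"z":0.311}]' >/dev/null; python3 s.py
```

```text
t 30.6 tcp [ 0.4119 -0.1636  0.0061] yaw 1.583 q [-0.52  0.21 -0.67  0.7  -0.   -0.54] F [-1.1  0.6 -3.8] M [-0.03  0.47  0.06] w 0.02 gf 70.0495719909668
e6 0.059
```

```bash
python3 inch.py '[{"z":0.002},{"z":0.004},{"z":0.004}]' >/dev/null; python3 s.py
python3 inch.py '[{"z":0.001},{"z":0.001}]' >/dev/null; python3 s.py
```

```text
t 30.9 tcp [ 0.4123 -0.1644  0.0025] yaw 1.582 q [-0.53  0.21 -0.67  0.69 -0.   -0.54] F [-1.3  0.1 -2.3] M [-0.08  0.44  0.  ] w 0.0202 gf 70.19650340080261
e6 0.004
t 31.1 tcp [ 0.4123 -0.1644  0.0013] yaw 1.581 q [-0.53  0.22 -0.67  0.68 -0.   -0.54] F [-1.5 -1.5 -1.8] M [-0.1   0.38 -0.07] w 0.0203 gf 70.22894382476807
e6 -0.04
```

Close to the table; release (at most ~1 mm drop), rise and check by numbers.

```bash
python3 inch.py '[{},{},{},{},{"z":-0.02},{"z":-0.06},{"z":-0.11},{"z":-0.16},{"z":-0.2},{"z":-0.2}]' 0.045 >/dev/null; python3 s.py
python3 - <<'E'
from h import *
C,im=shot('wrist'); m=cv2.inRange(cv2.cvtColor(im,cv2.COLOR_RGB2HSV),(108,130,50),(128,255,255))
n,l,s,c=cv2.connectedComponentsWithStats(m)
for i in np.argsort(-s[1:,4])[:2]+1: print(s[i],c[i],onz(C,[c[i]],.012))
C,im=shot('top','t7.png'); a=cv2.imread('pics/top0.png')[:,:,::-1].astype(int)
d=(np.abs(im.astype(int)-a).max(2)>45).astype(np.uint8)
n,l,s,c=cv2.connectedComponentsWithStats(cv2.dilate(d,np.ones((3,3))))
for i in range(1,n):
    if s[i,4]>20: print('chg',s[i],c[i].round())
E
```

```text
t 32.1 tcp [ 0.4164 -0.1665  0.2078] yaw 1.582 q [-0.52 -0.03 -0.43  1.16  0.   -0.54] F [ 1.  -0.8  0.4] M [-0.03 -0.01 -0.02] w 0.0451 gf 0.0
e6 0.0
[ 255  108   17   66 1015] [263.49753695 141.1270936 ] [[ 0.39184567 -0.16395531  0.012     ]]
[277 348  11  14 109] [282.88073394 354.73394495] [[ 0.67777679 -0.13362357  0.012     ]]
chg [474 203  19  20 198] [483. 213.]
chg [493 214   9  11  72] [497. 219.]
chg [ 370  216   72   77 1692] [404. 243.]
chg [330 239  39  36 759] [350. 256.]
chg [444 241   7   5  28] [447. 243.]
chg [477 244  17  23 201] [486. 255.]
chg [409 257  18  13  76] [418. 263.]
chg [ 443  256   48   38 1141] [463. 279.]
chg [329 269   3  10  30] [330. 274.]
chg [414 279   5  15  64] [416. 286.]
chg [221 284  44  10 321] [240. 289.]
chg [   0  352   52   32 1167] [ 22. 370.]
chg [ 256  353   73   31 1627] [289. 366.]
chg [214 366  38  18 398] [231. 377.]
```

```bash
python3 -c "
from rig import arm
print(arm.sign_off())"
```

```text
the job is handed in; nothing more can be done
None
```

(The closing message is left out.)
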